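# Draw the long cutter from its block

## Robot

A 7-joint arm with a two-finger parallel gripper is mounted at the origin on a cart in front of the work surface, level with it; the furniture and walls round the work are solid. World frame = base frame: x ahead of the robot, y to its left, z up, the work surface at z = 0. Lengths are in mm, angles in rad, forces in N, time in s.
With the tool pointing down it reaches from about 400 to 900 mm from the base axis. Payload 5.6 kg.
Tool frame: the origin (TCP) lies midway between the tips of the shut fingers; the grasp point (between the pads) lies 19 mm behind it; x points along the fingers, y is the direction in which the jaws open and shut, and the axes are right-handed (so a half turn about x gives the same grasp; the last joint's range is limited). The gripper opens to 92 mm and grips with 3 to 60 N. Pads are 20 mm wide; open, the fingers measure 128 mm over their backs; the gripper's body (75 mm by 189 mm) begins 69 mm behind the grasp point.
Start: joints at [-1.283, 0.468, -0.012, 1.603, 0.006, 1.071, -0.056], TCP at [211.161, 614.752, 214.592] pointing down, gripper open.
Joint ranges: [-2.53, 2.53], [-0.31, 2.02], [-1.57, 1.55], [0.28, 2.44], [-1.29, 4.43], [0.15, 1.84], [-2.92, 2.92]. Speed limits (rad/s): [2.57, 2.57, 3.14, 3.14, 3.14, 3.14, 3.14].

## Interface

Orientations are given as a rotation vector (axis times angle).
In Python, from cell import robot, grip, kin, viewer gives the robot as it stands. Calls block until the motion is done:
- robot.movep(position, orientation): joint-space move of the TCP to a pose.
- robot.servo_line(position, feed=150, rotation=None): straight line of the TCP; rotation=None keeps the orientation; feed is the mean speed in mm/s.
- robot.goto_joints(angles): joint-space move.
- grip(opening, newtons=None): opening from 0.0 (shut) to 1.0 (fully open); newtons is the grip in N (None keeps the last); returns when the fingers have stopped.
- robot.hold(seconds).
- kin.ik(position, orientation): joint angles nearest the present ones, or None.
- robot.observe(): the state.
- viewer.read_camera(name): name is "scene" or "top" or "wrist"; returns the picture (384x512x3 uint8, red, green, blue); there is no depth.
- viewer.camera_info(name): a dict with "camera_matrix" (3x3 intrinsics, pixels), "k1" (the pictures are not rectified: a ray, as slopes to the right and down, at radius r is drawn at 1 + k1 r^2 times it, then the intrinsics apply), "R" (3x3) and "t" (3): a world point X has camera coordinates R X + t. Camera axes: x right, y down, z forward; pixel columns grow to the right and rows downward; lengths in mm; the calibration is good to about 2 mm. A picture is of the moment at which its call begins: read the wrist's pose just before it. camera_info takes no time and is no camera call; for the wrist camera it gives the pose at the moment of the call.
A pose or a line that the arm cannot do raises robot.IKError and nothing moves.
- robot.job_done(): hands the job in, once; it reports no verdict.
Trained networks look in the newest picture that a camera, given by its name, has taken for a name from the list of things; names that differ only in an ending like _2 or _b are one class to them, and where a whole thing is asked for, a point or a joint stands for the part that bears it (a point fixed in the world has none). Each returns a list of dicts, best first, with "confidence" (0 to 1); they miss things now and then, are a little off and sometimes report something else, mostly with a low value. They report only what shows in the picture. A call takes as long as a camera call. They do not tell look-alikes from the thing itself.
- viewer.silhouettes(name, camera): "mask" (384x512 bool, what is visible of it).
- viewer.pinpoint(name, camera): "at" ([x, y, z] in mm, in the coordinates of the camera as it stood for that picture, good to about 4 mm: a listed point, or the origin of a listed thing).
The state is a dict: "t": time; "joints": joint angles; "joint_velocities": joint speeds; "joint_torque": joint torques, N m; "tcp_pos": TCP position; "tcp_rot": TCP orientation; "contact_force": force on the tool from outside, world axes, zero at the start; "wrist_torque": the same for the moment, N m; "grip_width": opening from 0.0 (shut) to 1.0 (fully open).
Only numpy, scipy, OpenCV 4.12 (cv2) and the standard library are available. Lean on these libraries where they do the work, as an engineer would, in place of code of your own. Each camera call takes 0.05 s, during which the arm holds its last target. There are 200 camera calls.

## Task

The wooden block on the bench holds three boring cutters head down, each in a close-fitting pocket with only its shank showing. Lift the cutter with the longest (tallest) shank straight up out of its pocket by the shank, and stand it upright, head down, near the middle of the round steel dish, setting it down rather than dropping it. Leave the other two cutters in their pockets.

Things in the scene. Friction and masses are not known exactly. Their poses are not given: they have to be found in the camera images.
- long_cutter_mid (a point): the long plain steel cutter, standing head down in a pocket of the wooden block; 104 mm tall, 100 g: round head 36 mm across and 16 mm high, 14 mm collar 4 mm high, then a slim round shank 10 mm across to the top. This point: on its axis, half-way up, 52 mm above its underside; z up along the shank. Its underside starts 10 mm above the bench, its head sunk below the block's top (32 mm above the bench)
- hex_cutter_mid (a point): the middle cutter, to be left alone: same head, six-sided 12 mm shank, 74 mm tall; this point on its axis, 37 mm above its underside. The wooden block that holds the cutters is fixed, 85 x 235 mm, 32 mm high; its three equal pockets, 39 mm wide and 22 mm deep, lie in a row 75 mm apart along its length; any cutter may be in any pocket
- stub_cutter_mid (a point): the shortest wood-boring cutter, in the same block: same head, round shank 15 mm across, 56 mm tall in all. This point is on its axis, 28 mm above its underside. To be left alone
- dish_floor (a point): centre of the inner floor of the round steel parts dish, 132 mm across the rim, flat floor about 110 mm across, 6 mm above the bench, rim 21 mm above the bench; loose, 0.45 kg. z is up
Not all that is in view belongs to the job. What is shaped like the part that bears long_cutter_mid but black or blue is not meant.

How it is judged (in metres and radians):
On the way:
1. the long cutter is lifted upright clear of the block (height (world z) of long_cutter_mid above 0.094 m and angle between long_cutter_mid's own z axis and vertical below 0.26 rad and contact force between long_cutter and the fingers above 0.5 N), for 0.1 s.
At the end, for the whole second after the job is handed in: The long cutter stands upright (within 10 degrees) head down on the floor of the dish, its axis within 30 mm of the dish's centre, the dish flat on the bench; the other two cutters are within 15 mm of where they stood in their pockets (horizontal distance between long_cutter_mid and dish_floor below 0.03 m and z of long_cutter_mid in the frame of dish_floor between 0.044 and 0.06 m and angle between long_cutter_mid's own z axis and vertical below 0.17 rad and angle between dish_floor's own z axis and vertical below 0.1 rad and distance of each of hex_cutter_mid, stub_cutter_mid from where it was at the start of the episode below 0.015 m); the robot touches nothing.
It fails at once if the long cutter is let go more than 30 mm above where it should stand (height (world z) of long_cutter_mid above 0.088 m and contact force between long_cutter and the fingers below 0.05 N).
It fails at once if one of the other cutters is pulled up or moved by more than 15 mm (not (distance of hex_cutter_mid from where it was at the start of the episode below 0.015 m) or not (distance of stub_cutter_mid from where it was at the start of the episode below 0.015 m)).
It also fails if it takes over 40 s, if anything falls off the work surface, if the arm or the gripper's body presses on something with over 40 N, if the wrist force passes 120 N, or if a joint passes its speed limit or range.

## Working session

There is one attempt and no reset: what is moved stays moved. The work goes in short steps, each a Python script; the robot and the scene stay as the last script left them, time stands still between calls to the robot, and variables do not carry over. Pictures are saved under pics/ and viewed, about 8 in all and at most 12, crops included, and the job is handed in when it is done.

```bash
mkdir -p pics
cat > h.py <<'E'
import numpy as np, cv2
from cell import robot, grip, kin, viewer
def cam(n):
    c=viewer.camera_info(n); return {k:np.array(v,float) for k,v in c.items() if k in("camera_matrix","k1","R","t")}
def toworld(c,p): return c["R"].T@(np.array(p)-c["t"])
def pix(c,X):
    p=c["R"]@np.array(X,float)+c["t"]; s=p[:2]/p[2]; s=s*(1+c["k1"]*(s@s)); K=c["camera_matrix"]; return K[:2,:2]@s+K[:2,2]
def onplane(c,uv,z):
    K=c["camera_matrix"]; d=np.linalg.solve(K[:2,:2],np.array(uv,float)-K[:2,2]); s=d.copy()
    for _ in range(20): s=d/(1+c["k1"]*(s@s))
    r=c["R"].T@np.array([*s,1]); o=-c["R"].T@c["t"]; return o+r*(z-o[2])/r[2]
def save(n,im): cv2.imwrite("pics/"+n,im[...,::-1])
E
python3 - <<'E'
from h import *
np.set_printoptions(precision=1,suppress=True)
ims=[]
for n in("scene","top"):
    c=cam(n); im=viewer.read_camera(n).copy(); ims.append(im)
    for k in("long_cutter_mid","hex_cutter_mid","stub_cutter_mid","dish_floor"):
        for d in viewer.pinpoint(k,n)[:4]:
            w=toworld(c,d["at"]); print(n,k,round(d["confidence"],2),w,pix(c,w))
for n,i in zip(("scene","top"),ims): save(n+"1.png",i)
print(robot.observe()["tcp_rot"],robot.observe()["t"])
E
```

```text
scene long_cutter_mid 0.81 [561.8 114.4  60.3] [217.2 217.5]
scene long_cutter_mid 0.71 [672.6  19.6  53.6] [233. 181.]
scene long_cutter_mid 0.63 [683.3 159.4  52.4] [177.4 196.7]
scene long_cutter_mid 0.33 [ 503.3 -195.9   13.6] [343.5 203.4]
scene hex_cutter_mid 0.76 [556.3 189.2  50. ] [185.8 234.8]
scene stub_cutter_mid 0.65 [572.7  41.7  38.3] [244.8 211.5]
scene dish_floor 0.57 [ 503.1 -193.1   11.5] [342.6 204.5]
top long_cutter_mid 0.69 [684.1 159.3  55.5] [178.7 163.9]
top long_cutter_mid 0.64 [674.8  25.2  52.9] [232.2 166.8]
top long_cutter_mid 0.44 [564.2 112.6  62.5] [196.1 209.6]
top hex_cutter_mid 0.73 [551.2 192.1  49.5] [163.9 216.7]
top stub_cutter_mid 0.64 [577.6  36.   36.9] [228.5 205.9]
top dish_floor 0.94 [ 509.4 -193.3    5.8] [320.1 233.1]
[ 0.3  1.6 -0.3] 0.5
```

View pics/scene1.png

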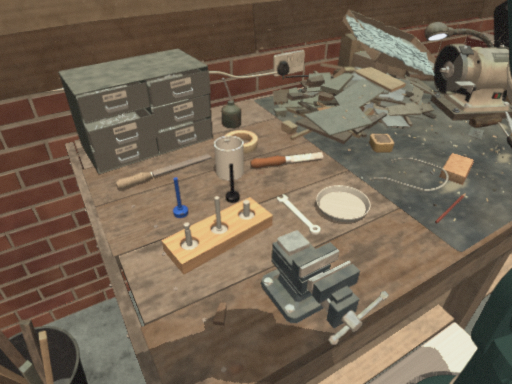

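View pics/top1.png

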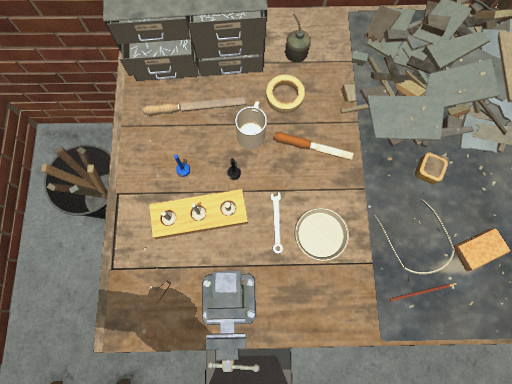

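The scene shows the plain steel long cutter in the middle pocket (scene px 217,217), hex on the left, stub on the right, and blue/black look-alikes behind the block. The dish is at scene (343,204), and the networks agree with the picture. I'll move above the cutter and take a wrist look.

```bash
cat >> h.py <<'E'
from scipy.spatial.transform import Rotation as Ro
def down(a,flip=1):
    "tool down, jaws along world angle a"
    y=flip*np.array([np.cos(a),np.sin(a),0]); x=np.array([0,0,-1.]); return Ro.from_matrix(np.c_[x,y,np.cross(x,y)]).as_rotvec()
E
python3 - <<'E'
from h import *
np.set_printoptions(precision=2,suppress=True)
A=np.arctan2(0.144,0.99)
for f in(1,-1):
    print(f,kin.ik([563,113,240],down(A,f)),kin.ik([509,-193,120],down(A,f)), kin.ik([509,-193,120],down(A-.6,f)))
q=[kin.ik([563,113,240],down(A,f)) for f in(1,-1)]
f=min((1,-1),key=lambda f: 9 if q[0 if f==1 else 1] is None else abs(q[0 if f==1 else 1][6]))
print("flip",f)
robot.movep([563,113,240],down(A,f))
c=cam("wrist"); im=viewer.read_camera("wrist").copy()
for k in("long_cutter_mid","hex_cutter_mid","stub_cutter_mid"):
    for d in viewer.pinpoint(k,"wrist")[:3]:
        w=toworld(c,d["at"]); print(k,round(d["confidence"],2),w,pix(c,w))
for z in(114,32): print(pix(c,[563,113,z]))
print(robot.observe()["t"],-c["R"].T@c["t"])
np.savez("w1.npz",**c); save("w1.png",im)
E
```

```text
1 [-0.67  0.33  0.52  1.79 -0.19  1.06  0.06] [-0.38  0.55  0.89  1.98 -0.56  0.88  0.96] [-0.42  0.57  0.95  1.99 -0.6   0.89  0.4 ]
-1 [ 0.63  0.71 -1.32  1.71  0.72  1.3   2.44] [-0.61  0.86  1.34  1.99 -0.95  1.13 -1.84] [-0.61  0.86  1.34  1.99 -0.95  1.13 -2.44]
flip 1
long_cutter_mid 0.85 [685.3  162.65  55.27] [353.15 153.11]
long_cutter_mid 0.85 [669.11  24.5   52.56] [317.67 245.11]
long_cutter_mid 0.73 [560.71 113.25  61.74] [252.74 177.15]
hex_cutter_mid 0.62 [548.08 190.09  46.81] [251.77 115.06]
stub_cutter_mid 0.56 [568.53  39.41  35.66] [250.77 221.76]
[254.52 188.7 ]
[254.41 172.54]
2.8917 [549.78 197.59 409.53]
```

View pics/w1.png

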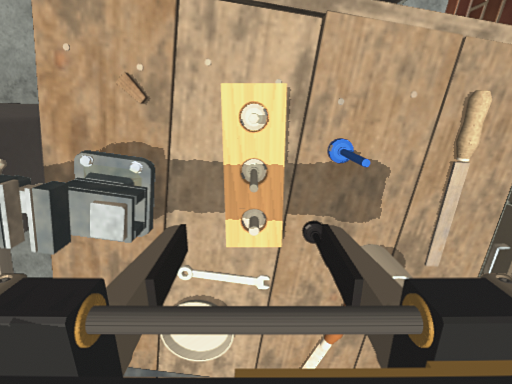

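The wrist view shows the block square to the jaws, with hex at (254,117), long at (254,175) and stub at (254,222). The jaws close across the row, which is what I want. An enlarged crop will give the shank axis more exactly.

Run:
```python
from h import *
im=cv2.imread("pics/w1.png")[150:200,215:295]
cv2.imwrite("pics/w1c.png",cv2.resize(im,(800,500),interpolation=cv2.INTER_CUBIC))
```

```text
(no output)
```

View pics/w1c.png

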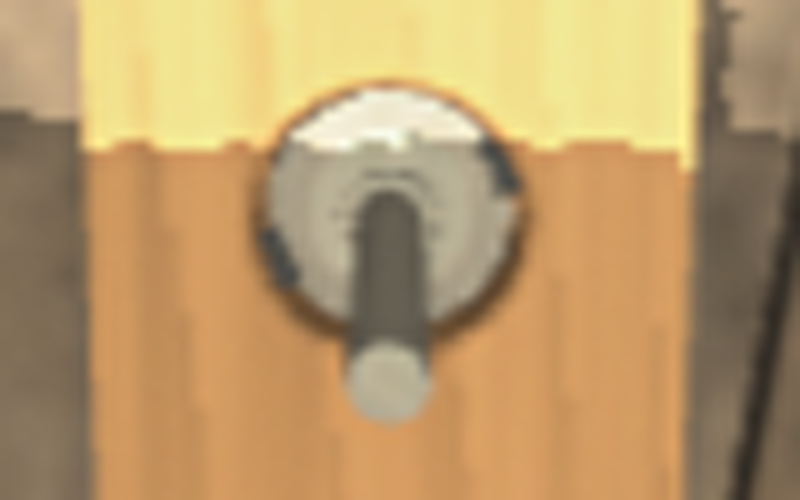

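The shank top centre is at about wrist px (253.5,187.7), with the head concentric below it at (254,170).

Run:
```python
from h import *
np.set_printoptions(precision=2,suppress=True)
c=dict(np.load("w1.npz")); top=onplane(c,[253.5,187.7],114); hd=onplane(c,[254,170.3],26); print(top,hd)
g=top[:2] if np.linalg.norm(top-hd-[0,0,88])<6 else 1/0
grip(0.6,25); print(robot.observe()["grip_width"])
robot.servo_line([*g,68],feed=120)   # grasp point z=87
print(robot.observe()["contact_force"])
grip(0.0,25); o=robot.observe(); print("closed",o["grip_width"]*92,o["contact_force"],o["tcp_pos"],o["t"])
save("w2.png",viewer.read_camera("wrist"))
if o["grip_width"]*92>6:
    robot.servo_line([*g,163],feed=80); o=robot.observe(); print("lifted",o["grip_width"]*92,o["contact_force"],o["tcp_pos"],o["t"])
    save("w3.png",viewer.read_camera("wrist")); c=cam("top"); save("t3.png",viewer.read_camera("top"))
    for d in viewer.pinpoint("dish_floor","top")[:2]: print(d["confidence"],toworld(c,d["at"]))
    m=viewer.silhouettes("dish_floor","top")[0]["mask"]; 
    ys,xs=np.nonzero(m); e=cv2.minEnclosingCircle(np.c_[xs,ys].astype(np.float32)); print(e,m.sum(),onplane(c,e[0],21))
a,b=[cv2.imread(f"pics/{n}.png") for n in("w2","w3")]; cv2.imwrite("pics/w23.png",cv2.resize(np.hstack([a,b]),(800,300)))
```

```text
[561.69 113.98 114.  ] [562.15 114.81  26.  ]
0.6002077987225507
[0.91 1.45 0.  ]
closed 9.450568669135945 [-0.76 -0.29  0.09] [561.6  113.98  67.9 ] 5.9167
lifted 9.471680572988957 [-0.33 -0.67 -0.94] [561.27 113.92 162.4 ] 7.3083
0.63 [ 507.99 -195.51    6.41]
((321.8779296875, 233.52674865722656), 26.99653434753418) 2159 [ 506.11 -194.57   21.  ]
```

View pics/w23.png

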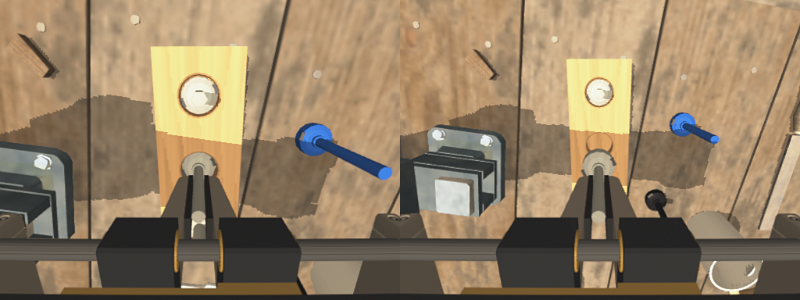

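The cutter is held: 9.5 mm opening, about 1 N of weight, and the head at (597,163) sits clear above the empty pocket. The hex cutter stayed put. Next I'll carry it to the dish and lower until contact.

Run:
```python
from h import *
np.set_printoptions(precision=2,suppress=True)
D=[507.5,-194.5]
robot.servo_line([*D,163],feed=140); 
robot.servo_line([*D,80],feed=80); robot.hold(0.3)
o=robot.observe(); f0=o["contact_force"]; print(o["tcp_pos"],f0,o["grip_width"]*92,o["t"])
save("w4.png",viewer.read_camera("wrist")); save("s4.png",viewer.read_camera("scene"))
z=70
while z>61:
    robot.servo_line([*D,z],feed=20); robot.hold(0.1); o=robot.observe(); print(z,o["tcp_pos"],o["contact_force"])
    if o["contact_force"][2]-f0[2]>2: break
    z-=1
a=cv2.resize(cv2.imread("pics/w4.png"),(400,300)); b=cv2.resize(cv2.imread("pics/s4.png")[120:270,240:440],(400,300),interpolation=cv2.INTER_CUBIC)
cv2.imwrite("pics/ws4.png",np.hstack([a,b])); print(o["t"])
```

```text
[ 507.68 -194.47   80.29] [ 0.51 -0.1  -0.67] 9.633554813960485 11.375
70 [ 507.58 -194.56   70.08] [ 0.06  0.14 -0.52]
69 [ 507.52 -194.52   69.03] [ 0.83  0.61 -0.94]
68 [ 507.5  -194.5    67.98] [ 0.07  0.8  -0.29]
67 [ 507.48 -194.53   66.98] [ 0.08  0.18 -0.8 ]
66 [ 507.49 -194.53   65.97] [-0.49  0.15 -1.44]
65 [ 507.49 -194.49   64.99] [-0.71 -1.08 -0.53]
64 [ 507.45 -194.49   63.96] [ 0.11  0.11 -0.13]
63 [ 507.64 -194.52   63.89] [-2.73 -0.14  7.46]
14.675
```

View pics/ws4.png

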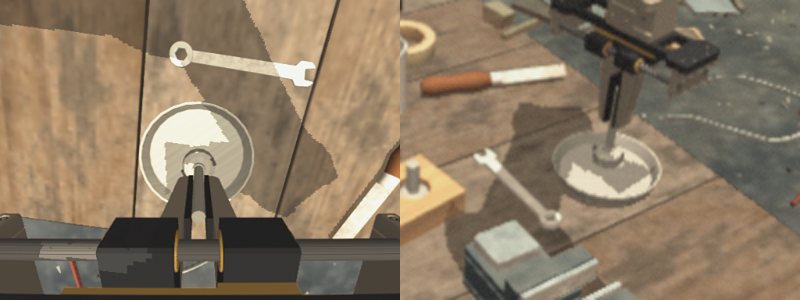

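Contact came at TCP z 63.9, exactly where expected, and the cutter is centred in the dish (head at px 199,163 in the wrist half). I'll release, retreat and check.

Run:
```python
from h import *
np.set_printoptions(precision=1,suppress=True)
D=[507.5,-194.5]
robot.servo_line([*D,64],feed=20); grip(0.5); robot.servo_line([*D,240],feed=120)
robot.servo_line([507,-60,260],feed=150); robot.hold(0.3)
for n in("scene","top"):
    c=cam(n); save(n+"5.png",viewer.read_camera(n))
    for k in("long_cutter_mid","hex_cutter_mid","stub_cutter_mid","dish_floor"):
        for d in viewer.pinpoint(k,n)[:3]: print(n,k,round(d["confidence"],2),toworld(c,d["at"]))
print(robot.observe()["t"],robot.observe()["contact_force"])
a=cv2.resize(cv2.imread("pics/top5.png")[170:290,140:360],(400,300)); b=cv2.resize(cv2.imread("pics/scene5.png")[120:300,150:390],(400,300))
cv2.imwrite("pics/ts5.png",np.hstack([a,b]))
```

```text
scene long_cutter_mid 0.73 [678.8 157.8  55. ]
scene long_cutter_mid 0.55 [ 507.3 -198.4   55.3]
scene long_cutter_mid 0.54 [669.4  21.8  49.3]
scene hex_cutter_mid 0.67 [554.2 186.2  48.1]
scene stub_cutter_mid 0.48 [576.7  41.4  38. ]
scene dish_floor 0.84 [ 504.  -195.6   12. ]
top long_cutter_mid 0.75 [683.7 158.6  53.6]
top long_cutter_mid 0.52 [674.5  24.1  52.6]
top hex_cutter_mid 0.75 [553.6 189.4  46.2]
top stub_cutter_mid 0.73 [578.2  33.9  41.7]
19.0833 [ 0.1  0.7 -0.2]
```

View pics/ts5.png

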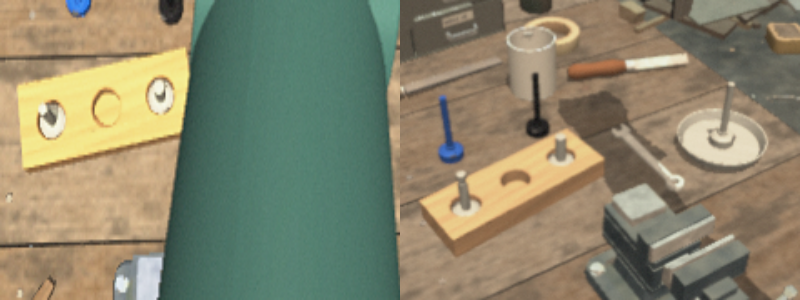

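The long cutter is upright in the centre of the dish, the other two are still in their pockets, and the arm is clear.

```bash
python3 -c "
from h import *
robot.job_done()"
```

```text
the job is handed in; nothing more can be done
```

I lifted the long steel cutter straight out of the middle pocket by its shank, carried it upright and set it down in the dish. I then released it, moved the arm clear and handed the job in at about 19 s. The hand-in reports no verdict.

**Set-down:** the cutter touched the dish floor with the TCP at z = 63.9 mm, against 63.9 mm expected. The contact force there was about 7 N.

**Last checks:**
- The scene camera puts the long cutter at (507, -198, 55) and the dish centre at (504, -196). That is about 4 mm off centre, and the picture shows it upright with the dish flat.
- The hex and stub cutters are still in their pockets, within measurement noise of where they started.
- The scene camera reads the dish floor at z = 12 mm instead of 6. I put this down to network error, because it read 11.5 mm there at the start as well.
- In the final top picture the arm hid the dish, so the end position comes from the scene camera alone.

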